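# Open the jar that carries the lighting stick

### The job

One of the two glass jars has the long wooden lighting stick standing in the knob of its lid: pull the stick out and stand it in the clay tumbler. Then take the lid off that same jar: nobody remembers which way its thread runs, so try one way and, if it is blocked, the other, and finish still gripping the lid, held level and still at least 5 cm higher than it sat on the jar. Leave the other jar shut and the menorah standing where it is.

Things in the scene. Friction and masses are not known exactly. Their poses are not given: they have to be found in the camera images.
- stick_mid (a point): wooden lighting stick, a plain round rod 9 mm thick and 160 mm long, about 15 g, origin at its middle, z along it. It starts upright in the 26 mm deep socket of a lid knob, loose by 3 mm, with its foot 113 mm and its top 273 mm above the sill.
- stick_foot (a point): lower end of the lighting stick, 80 mm below its middle.
- tumbler: brown fired-clay (terracotta) tumbler, open at the top, loose, 0.3 kg, 90 mm tall, 74 mm wide at the open mouth, walls 4 mm, floor about 5 mm thick; origin at the centre of its underside, on the sill, z up.
- coaster_stick: white round ceramic coaster, 94 mm wide, 8 mm thick, fixed, under the jar whose lid carries the stick (the other jar stands on a like one); origin at the centre of its underside, on the sill.
- jar_a: glass jar, 72 mm wide, 100 mm tall to its rim, fixed; origin centre of underside, 8 mm above the sill, z up. The jars look alike. Hidden lug thread: one way the lid is blocked within 10 degrees; the other way it turns easily, is free to lift straight off after 45 degrees, stays free to 140; before that it lifts 1 to 2 mm only. One jar opens clockwise, one anticlockwise, unknown which.
- jar_b: glass jar, 72 mm wide, 100 mm tall to its rim, fixed; origin centre of underside, 8 mm above the sill, z up. The jars look alike. Hidden lug thread: one way the lid is blocked within 10 degrees; the other way it turns easily, is free to lift straight off after 45 degrees, stays free to 140; before that it lifts 1 to 2 mm only. One jar opens clockwise, one anticlockwise, unknown which.
- lid_a_knob (a point): wooden screw lid of jar_a, 80 g; origin mid knob, 118 mm above the jar's underside when shut, z up. Knob: 26 mm tall (13 up and down from here), eight flats 40 mm apart, facing x and every 45 degrees, with a blind socket 12 mm wide, 26 mm deep in its top. Below: round skirt, 58 mm wide, 13 to 40 mm under here. Grip of 40 N slips harmlessly when it is blocked. Thread: see jars.
- lid_b_knob (a point): wooden screw lid of jar_b, 80 g; origin mid knob, 118 mm above the jar's underside when shut, z up. Knob: 26 mm tall (13 up and down from here), eight flats 40 mm apart, facing x and every 45 degrees, with a blind socket 12 mm wide, 26 mm deep in its top. Below: round skirt, 58 mm wide, 13 to 40 mm under here. Grip of 40 N slips harmlessly when it is blocked. Thread: see jars.
- menorah: cast aluminium nine-branched menorah, loose, 0.9 kg, 260 mm wide along its x, 226 mm tall, base 100 mm across; origin at the centre of its underside. A bystander at the robot's right.

How it is judged:
By the outcome, as a careful person would: the job done as asked, in the order asked, and still so for the second after the job is handed in, while the arm keeps its last pose, push and grip.
It also fails if it takes over 58 s, if anything falls off the work surface, if the arm or the gripper's body presses on something with over 40 N, if the wrist force passes 120 N, or if a joint passes its speed limit or range.

### The arm

A 6-joint arm with a two-finger parallel gripper is mounted at the origin on the work surface. World frame = base frame: x ahead of the robot, y to its left, z up, the work surface at z = 0. Lengths are in m, angles in rad, forces in N, time in s.
With the tool pointing down it reaches from about 0.275 to 0.85 m from the base axis. Payload 19 kg.
Tool frame: the origin (TCP) lies on the centre line of the jaws, within the pads' length; the fingertips stand 14 mm ahead of it and the grasp point (between the pads) lies 5 mm behind it; y points along the fingers, z is the direction in which the jaws open and shut, and the axes are right-handed (so a half turn about y gives the same grasp; the last joint's range is limited). The gripper opens to 85 mm and grips with 20 to 120 N. Pads are 22 mm wide; open, the fingers measure 114 mm over their backs; the gripper's body (76 mm by 85 mm) begins 54 mm behind the grasp point. The pads swing forward as they close: fully open they stand 13 mm farther back than shut.
Start: joints at [1.189, 0.15, 1.437, -0, 1.554, -0.134], TCP at [0.141, 0.557, 0.245] pointing down, gripper open.
Joint ranges: [-2.8, 2.8], [-0.68, 2.1], [0.12, 2.68], [-1.39, 4.53], [0.16, 2.79], [-2.81, 2.81]. Speed limits (rad/s): [1.89, 1.89, 2.22, 3.01, 3.01, 3.01].

### API

Orientations are given as a unit quaternion [w, x, y, z].
In Python, from station import * gives the robot as it stands.
- The arm moves only by the tool arm_command, never from a script. Its argument "moves" is text: rows parted by semicolons, each of 7 numbers parted by spaces: the shift along the tool's x, y, z in mm, then the turn, a rotation vector about the tool's x, y, z in degrees, then the finger opening in mm, from 0 to 85.4. A call has 1 to 20 rows; each row shifts and turns the commanded pose from where the row before left it, along the tool's axes as they then stand; what a row does not reach is not made up. A row lasts 1/10 s, in which the tool goes at most 50 mm and 8.59 degrees, less where a joint would pass 70% of its speed; a pose out of reach is approached as far as the arm can. A call with a gripper value outside its range is refused whole. The fingers move at their own pace and stop on an object; "squeeze" is the grip in N (left out, the last holds). Time passes only in rows, so rows that do not move let the fingers close. It gives the time, the measured TCP pose, the force and the opening at its end, in the units of the state.
- get_state(): the state, without advancing time (a new reading comes with each control period).
- capture(name): name is "side" or "top"; returns the picture (480x640x3 uint8, blue, green, red); there is no depth.
- camera_model(name): a dict with "mtx" (3x3 intrinsics, pixels), "dist" ([k1, k2, p1, p2, k3] as OpenCV has them; the pictures are not rectified), "xyz" and "attitude" of the camera in the world. Camera axes: x right, y up, looking along -z (the intrinsics and any distortion apply to the point x, -y, -z); pixel columns grow to the right and rows downward; lengths in m; the calibration is good to about 2 mm. A picture is of the moment at which its call begins. camera_model takes no time and is no camera call.
- finish_job(): hands the job in, once; it reports no verdict.
The state is a dict: "time": time; "joint_pos": joint angles; "joint_vel": joint speeds; "effort": joint torques, N m; "eef_pos": TCP position; "eef_rot": TCP orientation; "ft_force": force on the tool from outside, world axes, zero at the start; "torque": the same for the moment, N m; "gripper_width": finger opening in m.
Only numpy, scipy, OpenCV 4.12 (cv2) and the standard library are available. Lean on these libraries where they do the work, as an engineer would, in place of code of your own. Each camera call takes 0.05 s, during which the arm holds its last target.

## Working session

There is one attempt and no reset: what is moved stays moved. The work goes in short steps, Python scripts to look and compute and a tool call to move; the robot and the scene stay as the last step left them, time stands still between calls to the robot, and variables do not carry over. Pictures are saved under pics/ and viewed, and the job is handed in when it is done.

Besides the shell and the picture viewer there is one more tool, called after "Request:" as name(argument=value, ...) on one line, values as JSON. arm_command: Moves the arm, as the interface text tells. Its arguments: {"type":"object","properties":{"moves":{"type":"string"},"squeeze":{"type":"number"}},"required":["moves"]}

```bash
mkdir -p pics; ls; python3 - <<'E'
from station import *
import cv2
s=get_state()
for k in s: print(k,s[k])
for n in ["side","top"]:
    print(n,camera_model(n)); cv2.imwrite(f"pics/{n}0.png",capture(n))
E
```

```text
pics
time 0.0
joint_pos [ 1.18900615e+00  1.50967033e-01  1.43802572e+00  7.63059560e-06
  1.55380767e+00 -1.34035654e-01]
joint_vel [ 1.24187891e-03  3.71073808e-04 -1.01579923e-03 -6.97114863e-05
 -2.47167035e-03 -9.43156584e-04]
effort [-1.99579728e-03 -7.13065052e+01 -5.70870423e+01 -3.11363528e-04
  9.15378478e-03 -8.75008823e-05]
eef_pos [0.14095524 0.55721559 0.2446889 ]
eef_rot [-0.7012759   0.7021003  -0.08748214  0.0872591 ]
ft_force [ 0.98868892 -0.02044722  0.02244338]
torque [ 0.00155763 -0.04043551 -0.01788842]
gripper_width 0.08554065070186463
side {'mtx': array([[590.37450451,   0.        , 311.33017488],
       [  0.        , 590.37450451, 235.1411317 ],
       [  0.        ,   0.        ,   1.        ]]), 'dist': array([0.03682559, 0.        , 0.        , 0.        , 0.        ]), 'xyz': array([0.30392377, 0.54908732, 0.90189372]), 'attitude': array([-0.16709035, -0.06271601,  0.36994756,  0.91174904])}
top {'mtx': array([[473.473507  ,   0.        , 316.56292793],
       [  0.        , 473.473507  , 238.66914984],
       [  0.        ,   0.        ,   1.        ]]), 'dist': array([-0.01525034,  0.        ,  0.        ,  0.        ,  0.        ]), 'xyz': array([ 0.41773946, -0.11919484,  0.90864575]), 'attitude': array([ 0.70882155,  0.05853516, -0.06186304, -0.70022754])}
```

View pics/side0.png

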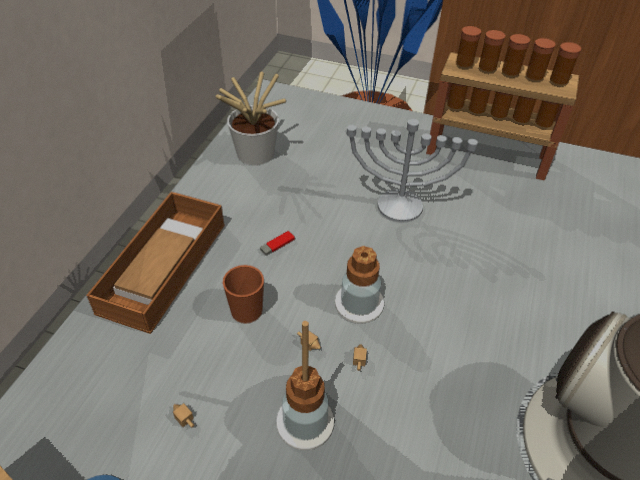

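View pics/top0.png

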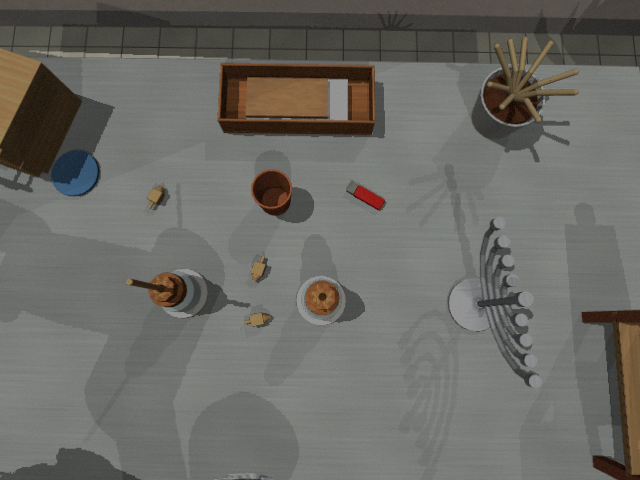

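The stick jar is at top px ~(183,293), with the stick top at (130,282). The tumbler mouth is at ~(272,190), and the other jar at (321,300). In the side view the stick top is at (305,324), the tumbler mouth at (244,281) and the coaster at (305,420). Next I'll measure these.

```bash
cat > h.py <<'E'
import cv2, numpy as np
from scipy.spatial.transform import Rotation as R
from station import *
def rot(q): return R.from_quat([q[1],q[2],q[3],q[0]])
def ray(n,u,v):
    m=camera_model(n); p=cv2.undistortPoints(np.array([[[u,v]]],float),m['mtx'],m['dist'])[0,0]
    return np.array(m['xyz']), rot(m['attitude']).apply([p[0],-p[1],-1])
def plane(n,u,v,z):
    o,d=ray(n,u,v); return o+d*(z-o[2])/d[2]
def proj(n,P):
    m=camera_model(n); c=rot(m['attitude']).inv().apply(np.array(P)-m['xyz']); c=c*[1,-1,-1]
    return cv2.projectPoints(c.reshape(1,1,3),np.zeros(3),np.zeros(3),m['mtx'],m['dist'])[0][0,0]
def tri(p,q):
    a,d=ray('side',*p); b,e=ray('top',*q); d/=np.linalg.norm(d); e/=np.linalg.norm(e)
    s=np.linalg.lstsq(np.stack([d,-e],1),b-a,rcond=None)[0]
    x,y=a+s[0]*d,b+s[1]*e
    return (x+y)/2,np.linalg.norm(x-y)
E
python3 - <<'E'
from h import *
for n,boxes in {'top':{'stick':(100,250,230,340),'tum':(240,160,320,225)},'side':{'stick':(260,310,350,460),'tum':(215,255,275,330)}}.items():
    im=cv2.imread(f'pics/{n}0.png')
    for k,(a,b,c,d) in boxes.items():
        cv2.imwrite(f'pics/{n}_{k}.png',cv2.resize(im[b:d,a:c],None,fx=6 if d-b<100 else 4,fy=6 if d-b<100 else 4,interpolation=cv2.INTER_CUBIC))
    hsv=cv2.cvtColor(im,cv2.COLOR_BGR2HSV)
    m=((hsv[...,1]<40)&(hsv[...,2]>190)).astype(np.uint8)
    cs,_=cv2.findContours(m,cv2.RETR_EXTERNAL,cv2.CHAIN_APPROX_NONE)
    for c in cs:
        if cv2.contourArea(c)>150 or len(c)>60:
            h=cv2.convexHull(c); e=cv2.fitEllipse(h); print(n,'white',e,plane(n,*e[0],.008))
E
cd pics; python3 -c "
import cv2,numpy as np
L=[cv2.imread(f) for f in ['top_stick.png','top_tum.png','side_stick.png','side_tum.png']]
for f,i in zip('abcd',L): print(i.shape)
"
```

```text
(540, 780, 3)
(390, 480, 3)
(600, 360, 3)
(450, 360, 3)
```

View pics/top_stick.png

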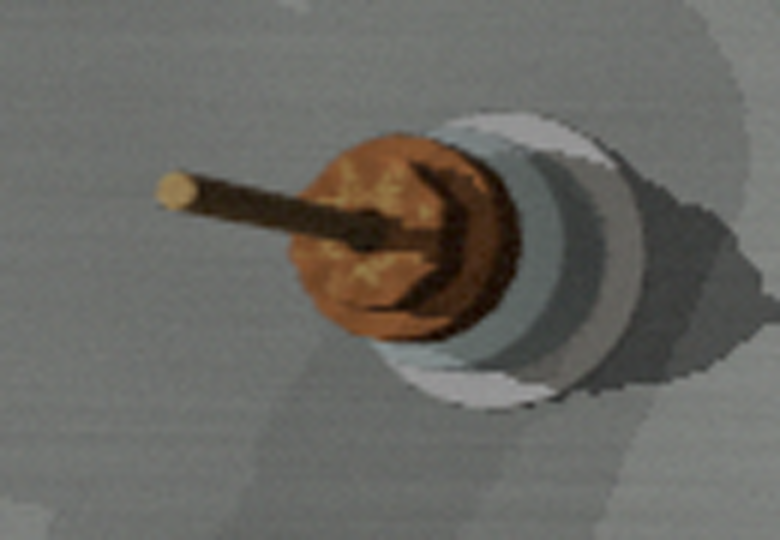

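View pics/side_stick.png

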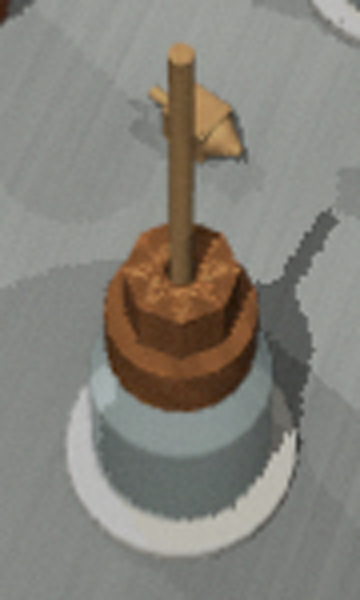

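```bash
python3 - <<'E'
from h import *
for n,boxes in {'top':{'stick':(100,250,230,340),'tum':(240,160,310,225)},'side':{'stick':(260,310,350,460),'tum':(215,255,275,330)}}.items():
    im=cv2.imread(f'pics/{n}0.png'); hsv=cv2.cvtColor(im,cv2.COLOR_BGR2HSV)
    for lo in (150,170,190):
      m=((hsv[...,1]<25)&(hsv[...,2]>lo)).astype(np.uint8)
      a,b,c,d=boxes['stick']; mm=np.zeros_like(m); mm[b:d,a:c]=m[b:d,a:c]
      cs,_=cv2.findContours(mm,cv2.RETR_EXTERNAL,cv2.CHAIN_APPROX_NONE)
      if cs:
        c=max(cs,key=len); e=cv2.fitEllipse(cv2.convexHull(c)); print(n,lo,'white',len(c),e,plane(n,*e[0],.008)) if len(c)>8 else 0
    m=((hsv[...,1]>90)&((hsv[...,0]<20)|(hsv[...,0]>172))).astype(np.uint8)
    a,b,c,d=boxes['tum']; mm=np.zeros_like(m); mm[b:d,a:c]=m[b:d,a:c]
    cs,_=cv2.findContours(mm,cv2.RETR_EXTERNAL,cv2.CHAIN_APPROX_NONE)
    c=max(cs,key=cv2.contourArea); print(n,'tum bbox',cv2.boundingRect(c))
print(hsv[420,285:330])
E
```

```text
Traceback (most recent call last):
cv2.error: OpenCV(4.12.0) /io/opencv/modules/imgproc/src/shapedescr.cpp:361: error: (-201:Incorrect size of input array) There should be at least 5 points to fit the ellipse in function 'fitEllipseNoDirect'
```

View pics/top_tum.png

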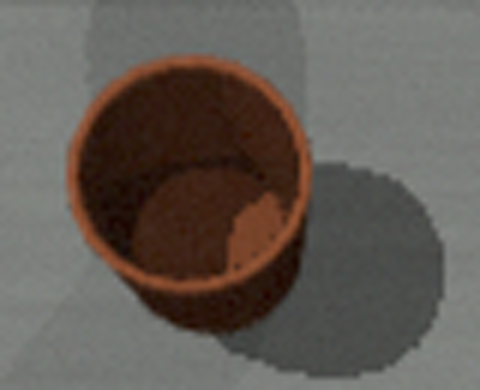

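View pics/side_tum.png

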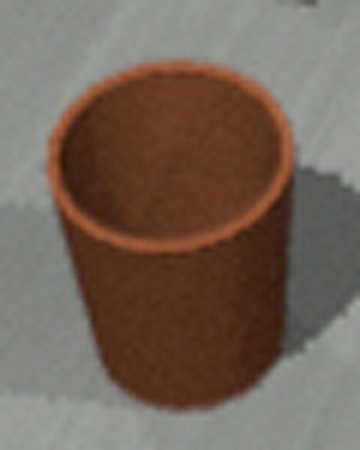

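```bash
python3 - <<'E'
from h import *
np.set_printoptions(precision=4,suppress=True)
print('sticktop',plane('top',129.1,281.4,.273),plane('side',304.9,322.6,.273),tri((304.9,322.6),(129.1,281.4)))
print('coaster',plane('top',182.1,292.9,.008))
print('tum',plane('top',271.3,188.8,.090),plane('side',243.2,280.4,.090),tri((243.2,280.4),(271.3,188.8)))
# knob top octagon centre
print('socket', plane('top',161.5,288,.139), plane('side',304.9,380,.139))
for P in [plane('top',182.1,292.9,.008)]:
    for dx,dy in [(47,0),(-47,0),(0,47),(0,-47)]: print(proj('side',P+np.array([dx,dy,0])/1000), proj('top',P+np.array([dx,dy,0])/1000))
s=get_state(); print(rot(s['eef_rot']).as_matrix())
for n,p in {'dreidels':None}.items() if 0 else []: pass
for q in [(157,197),(259,268),(258,320)]: print('dreidel',plane('top',*q,.01))
print('other jar',plane('top',321,300,.008),'lid',plane('top',322,297,.139))
E
```

```text
sticktop [0.4658 0.1293 0.273 ] [0.4647 0.1276 0.273 ] (array([0.465 , 0.1286, 0.2744]), np.float64(0.0014135298405410094))
coaster [0.4654 0.1307 0.008 ]
tum [ 0.6481 -0.0403  0.09  ] [ 0.6466 -0.0412  0.09  ] (array([ 0.647 , -0.0405,  0.0909]), np.float64(0.001490494125647741))
socket [0.466  0.1282 0.139 ] [0.4627 0.1322 0.139 ]
[276.5796 411.5092] [183.5537 268.169 ]
[331.061 431.078] [180.6324 318.0604]
[292.6219 447.8083] [157.3157 292.5729]
[313.663  396.2522] [206.9087 293.2227]
[[ 0.9695 -0.0004  0.2453]
 [-0.2453 -0.001   0.9695]
 [-0.0001 -1.     -0.001 ]]
dreidel [0.6512 0.1904 0.01  ]
dreidel [ 0.5144 -0.0136  0.01  ]
dreidel [ 0.4167 -0.0148  0.01  ]
other jar [ 0.4554 -0.1323  0.008 ] lid [ 0.4547 -0.132   0.139 ]
```

Request:
arm_command(moves="0 -30 0 0 0 0 85;0 -45 0 0 0 0 85;26.2 0 -20.9 0 0 0 85;26.2 0 -20.9 0 0 0 85;26.2 0 -20.9 0 0 0 85;26.2 0 -20.9 0 0 0 85;26.2 0 -20.9 0 0 0 85;26.2 0 -20.9 0 0 0 85;26.2 0 -20.9 0 0 0 85;26.2 0 -20.9 0 0 0 85;26.2 0 -20.9 0 0 0 85;26.2 0 -20.9 0 0 0 85;26.2 0 -20.9 0 0 0 85;26.2 0 -20.9 0 0 0 85;26.2 0 -20.9 0 0 0 85;26.2 0 -20.9 0 0 0 85;26.2 0 -20.9 0 0 0 85;26.2 0 -20.9 0 0 0 85")

```text
time: 1.9
eef_pos: [0.466, 0.1291, 0.3201]
eef_rot: [-0.702, 0.702, -0.088, 0.087]
ft_force: [0.3, 0.4, -0.2]
gripper_width: 0.085
```

Request:
arm_command(moves="0 0 0 0 7.7 0 85;0 0 0 0 7.7 0 85;0 0 0 0 7.7 0 85;0 0 0 0 7.7 0 85;0 0 0 0 0 0 85;0 0 0 0 0 0 85")

```text
time: 2.5
eef_pos: [0.4653, 0.1304, 0.3201]
eef_rot: [-0.654, 0.654, -0.269, 0.269]
ft_force: [-0.2, 0.5, 0.1]
gripper_width: 0.0848
```

```bash
cat >> h.py <<'E'
np.set_printoptions(precision=4,suppress=True)
def st(tgt=None,yaw=None):
    s=get_state(); M=rot(s['eef_rot']).as_matrix()
    print('t',s['time'],'p',s['eef_pos'],'f',s['ft_force'],'tq',s['torque'],'w',s['gripper_width'],'j',s['joint_pos'])
    print('tool y',M[:,1],'yaw',np.degrees(np.arctan2(M[1,2],M[0,2])))
    if tgt is not None: print('shift mm',M.T@(np.array(tgt)-s['eef_pos'])*1000)
E
python3 -c "
from h import *
st([.465,.1295,.230])"
```

```text
t 2.5 p [0.4653 0.1304 0.3201] f [-0.1662  0.5483  0.0802] tq [-0.0106 -0.028   0.0094] w 0.08480882999976178 j [ 0.1137 -0.0569  1.5049 -0.0001  1.694  -0.6759]
tool y [-0.0004 -0.0001 -1.    ] yaw 45.24220182873642
shift mm [ 0.4119 90.1315 -0.8547]
```

Request:
arm_command(moves="0 20 -0.8 0 0 0 85;0 20 0 0 0 0 85;0 20 0 0 0 0 60;0 20 0 0 0 0 40;0 10 0 0 0 0 25;0 0 0 0 0 0 15;0 0 0 0 0 0 8;0 0 0 0 0 0 4;0 0 0 0 0 0 4;0 0 0 0 0 0 4;0 0 0 0 0 0 4;0 0 0 0 0 0 4;0 0 0 0 0 0 4", squeeze=30)

```text
time: 3.8
eef_pos: [0.4652, 0.1299, 0.2311]
eef_rot: [0.654, -0.653, 0.27, -0.271]
ft_force: [0.1, 0.0, 5.9]
gripper_width: 0.0081
```

```bash
python3 -c "
from h import *
st([.465,.1295,.230])
im=capture('side'); cv2.imwrite('pics/g1.png',cv2.resize(im[240:460,200:420],None,fx=2.5,fy=2.5))"
```

```text
t 3.8 p [0.4652 0.1299 0.2311] f [0.0712 0.0268 5.8694] tq [-0.0475  0.0275 -0.0016] w 0.008133476318151065 j [ 0.1126 -0.0385  1.665  -0.0001  1.5136 -0.6729]
tool y [ 0.0015  0.0001 -1.    ] yaw 45.00940338410354
shift mm [ 0.1285  1.1449 -0.3985]
```

View pics/g1.png

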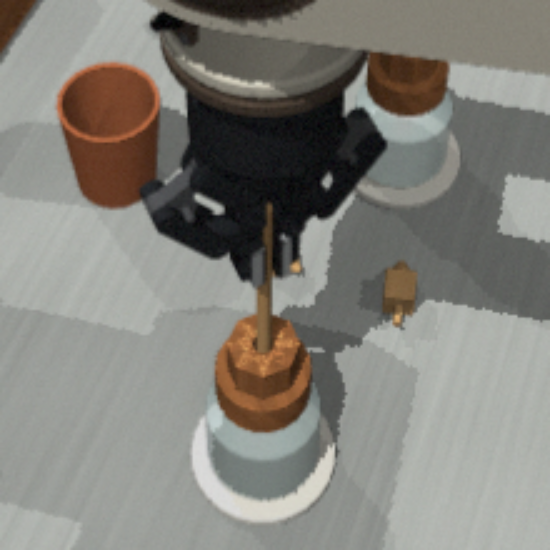

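The stick (side view) is between the pads, and the opening of 8 mm matches a 9 mm rod. Next I'll lift it.

Request:
arm_command(moves="0 -5 0 0 0 0 4;0 -10 0 0 0 0 4;0 -15 0 0 0 0 4;0 -15 0 0 0 0 4;0 -15 0 0 0 0 4;0 -15 0 0 0 0 4;0 -5 0 0 0 0 4;0 0 0 0 0 0 4")

```text
time: 4.65
eef_pos: [0.465, 0.1299, 0.311]
eef_rot: [0.653, -0.653, 0.27, -0.271]
ft_force: [0.3, 0.5, -0.4]
gripper_width: 0.0083
```

```bash
python3 -c "
from h import *
st([.65,-.045,.33])
for n in ['side','top']:
  im=capture(n); cv2.imwrite('pics/g2%s.png'%n,im)
a=cv2.imread('pics/g2side.png')[180:460,150:470];b=cv2.imread('pics/g2top.png')[140:420,60:380]
cv2.imwrite('pics/g2.png',cv2.resize(np.hstack([a,b]),None,fx=1.25,fy=1.25))"
```

```text
t 4.65 p [0.465  0.1299 0.311 ] f [ 0.3123  0.5007 -0.3567] tq [ 0.0223 -0.0977  0.0163] w 0.0082889149040234 j [ 0.1126 -0.0582  1.5243 -0.0001  1.6745 -0.6728]
tool y [ 0.001  0.    -1.   ] yaw 45.003085277268426
shift mm [254.4452 -18.8143   7.1491]
```

View pics/g2.png

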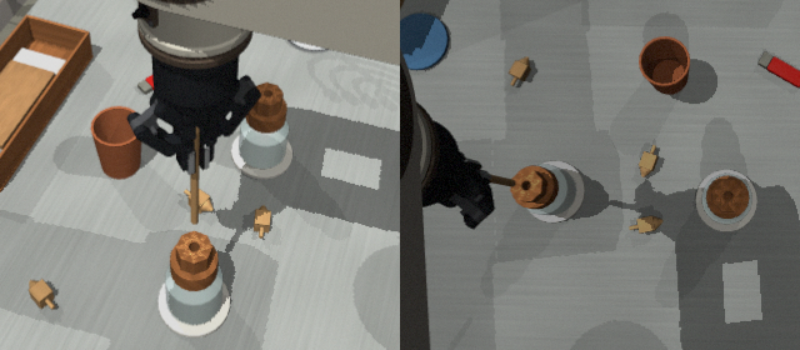

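The stick is clear of the lid and hangs straight, with its foot around side px (228,358). Now I'll carry it over the tumbler.

Request:
arm_command(moves="8 0 0.2 0 0 0 4;14 0 0.5 0 0 0 4;20 0 0.5 0 0 0 4;20 0 0.5 0 0 0 4;20 0 0.5 0 0 0 4;20 0 0.5 0 0 0 4;20 0 0.5 0 0 0 4;20 0 0.5 0 0 0 4;20 0 0.5 0 0 0 4;20 0 0.5 0 0 0 4;20 0 0.5 0 0 0 4;20 0 0.5 0 0 0 4;14 0 0.5 0 0 0 4;12 0 0.5 0 0 0 4;6 0 0.3 0 0 0 4;0 0 0 0 0 0 4;0 0 0 0 0 0 4;0 0 0 0 0 0 4")

```text
time: 6.55
eef_pos: [0.6491, -0.0443, 0.3106]
eef_rot: [0.653, -0.653, 0.27, -0.271]
ft_force: [-0.1, -0.5, -0.2]
gripper_width: 0.008
```

```bash
python3 -c "
from h import *
st([.65,-.045,.130])
for n in ['side','top']:
  im=capture(n); cv2.imwrite('pics/g3%s.png'%n,im)
a=cv2.imread('pics/g3side.png')[100:380,150:470];b=cv2.imread('pics/g3top.png')[90:370,150:470]
cv2.imwrite('pics/g3.png',cv2.resize(np.hstack([a,b]),None,fx=1.25,fy=1.25))"
```

```text
t 6.55 p [ 0.6491 -0.0443  0.3106] f [-0.1347 -0.4575 -0.1983] tq [ 0.0724 -0.021   0.0121] w 0.008019764413810387 j [-0.1864  0.3006  1.1253 -0.      1.7154 -0.9724]
tool y [ 0.0003 -0.0001 -1.    ] yaw 45.03428692513269
shift mm [  1.0687 180.6333   0.0968]
```

View pics/g3.png

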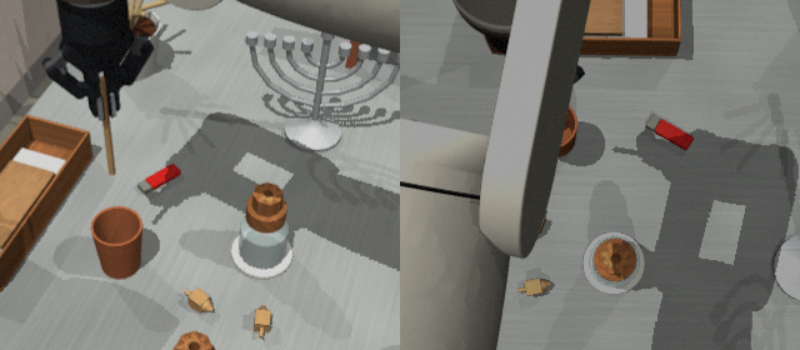

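```bash
python3 -c "
from h import *
print(plane('side',239.4,239,.193), proj('side',[.6491,-.0443,.193]), proj('side',[.6491,-.0443,.351]))
cv2.imwrite('pics/z.png',cv2.resize(cv2.imread('pics/g3side.png')[140:260,190:290],None,fx=6,fy=5))"
```

```text
[ 0.6469 -0.0447  0.193 ] [238.0879 238.8158] [229.4296 164.2682]
```

View pics/z.png

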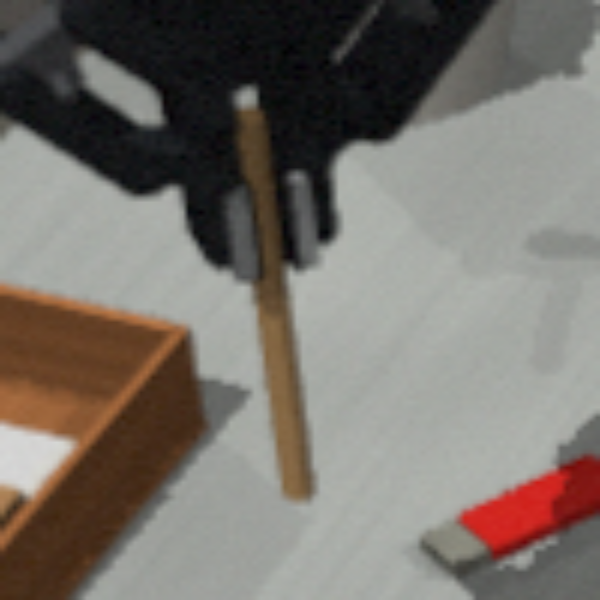

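The foot at side px (239.5,239) projects within 2 mm of where I predicted. Lowering it into the tumbler now.

Request:
arm_command(moves="0 10 0 0 0 0 4;0 15 0 0 0 0 4;0 20 0 0 0 0 4;0 20 0 0 0 0 4;0 20 0 0 0 0 4;0 15 0 0 0 0 4;0 15 0 0 0 0 4;0 15 0 0 0 0 4;0 15 0 0 0 0 4;0 15 0 0 0 0 4;0 12 0 0 0 0 4;0 5 0 0 0 0 4;0 3 0 0 0 0 4;0 0 0 0 0 0 4;0 0 0 0 0 0 4")

```text
time: 8.15
eef_pos: [0.6497, -0.0449, 0.1309]
eef_rot: [0.653, -0.653, 0.27, -0.271]
ft_force: [-0.2, 0.1, -0.1]
gripper_width: 0.0078
```

```bash
python3 -c "
from h import *
st([.65,-.045,.1225])
a=capture('side')[130:330,150:350]
cv2.imwrite('pics/g4.png',cv2.resize(a,None,fx=3,fy=3))"
```

```text
t 8.15 p [ 0.6497 -0.0449  0.1309] f [-0.2467  0.1258 -0.063 ] tq [ 0.0117 -0.0281  0.0327] w 0.007814546530996126 j [-0.1871  0.3651  1.4036 -0.0001  1.3721 -0.9725]
tool y [ 0.0008 -0.0003 -1.    ] yaw 45.003184005630324
shift mm [0.3424 8.4034 0.135 ]
```

View pics/g4.png

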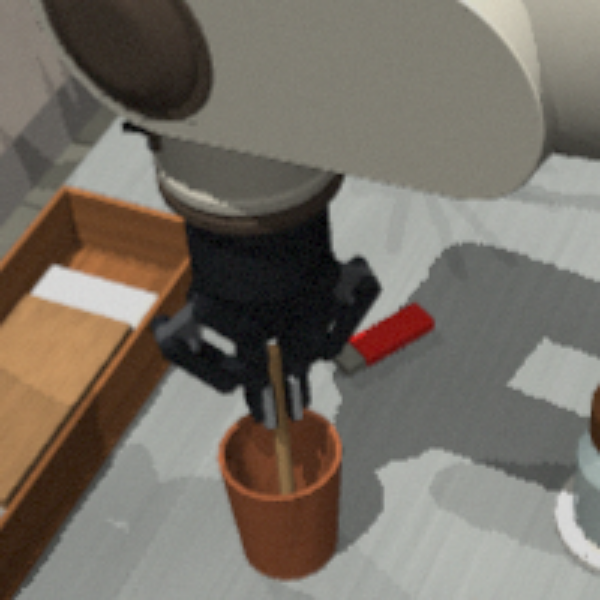

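The stick is inside the tumbler mouth. I'll lean it 12° in the plane where the jaws leave it free, lower it the rest of the way and release.

Request:
arm_command(moves="6.15 0.16 0 0 0 3 4;6.15 0.16 0 0 0 3 4;6.15 0.16 0 0 0 3 4;6.15 0.16 0 0 0 3 4;0 0 0 0 0 0 4;0.6 3 0 0 0 0 4;0.6 3 0 0 0 0 4;0 0 0 0 0 0 4;0 0 0 0 0 0 4")

```text
time: 9.1
eef_pos: [0.6664, -0.0616, 0.122]
eef_rot: [0.678, -0.622, 0.337, -0.201]
ft_force: [0.2, 0.1, 0.7]
gripper_width: 0.0081
```

```bash
python3 -c "
from h import *
st([.65,-.045,.1225])
a=capture('side')[130:330,150:350]
cv2.imwrite('pics/g5.png',cv2.resize(a,None,fx=3,fy=3))"
```

```text
t 9.1 p [ 0.6664 -0.0616  0.122 ] f [0.1952 0.1021 0.7102] tq [-0.0794 -0.0949 -0.0046] w 0.00811709847631755 j [-0.2559  0.5138  1.2244  0.1048  1.5842 -1.0499]
tool y [-0.1466  0.1465 -0.9783] yaw 45.03127213500354
shift mm [-22.9773   4.318    0.1275]
```

View pics/g5.png

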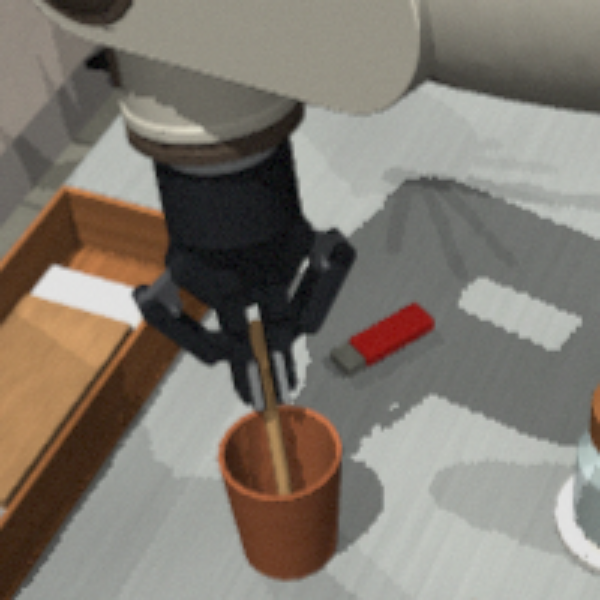

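Request:
arm_command(moves="0 0 0 0 0 0 12;0 0 0 0 0 0 18;0 0 0 0 0 0 25;0 0 0 0 0 0 35;0 0 0 0 0 0 50;0 0 0 0 0 0 65;0 0 0 0 0 0 65;0 0 0 0 0 0 65;0 -10 0 0 0 0 65;0 -20 0 0 0 0 65;0 -25 0 0 0 0 65;0 -25 0 0 0 0 65;0 -25 0 0 0 0 65;0 -25 0 0 0 0 65;0 -25 0 0 0 0 65;0 0 0 0 0 0 65")

```text
time: 10.75
eef_pos: [0.6903, -0.0855, 0.2776]
eef_rot: [0.678, -0.621, 0.336, -0.203]
ft_force: [0.7, -0.2, 0.6]
gripper_width: 0.0651
```

```bash
python3 -c "
from h import *
st([.465,.1300,.27])
for n in ['side','top']:
  im=capture(n); cv2.imwrite('pics/g6%s.png'%n,im)
a=cv2.imread('pics/g6side.png')[100:380,150:470];b=cv2.imread('pics/g6top.png')[90:370,150:470]
cv2.imwrite('pics/g6.png',cv2.resize(np.hstack([a,b]),None,fx=1.25,fy=1.25))"
```

```text
t 10.75 p [ 0.6903 -0.0855  0.2776] f [ 0.6778 -0.2239  0.6235] tq [-0.0658 -0.0285 -0.0217] w 0.06512690922338424 j [-0.2789  0.5191  0.9028  0.1066  1.8962 -1.0391]
tool y [-0.1418  0.1454 -0.9792] yaw 44.98368712383364
shift mm [-303.5923   70.6985   -7.0409]
```

View pics/g6.png

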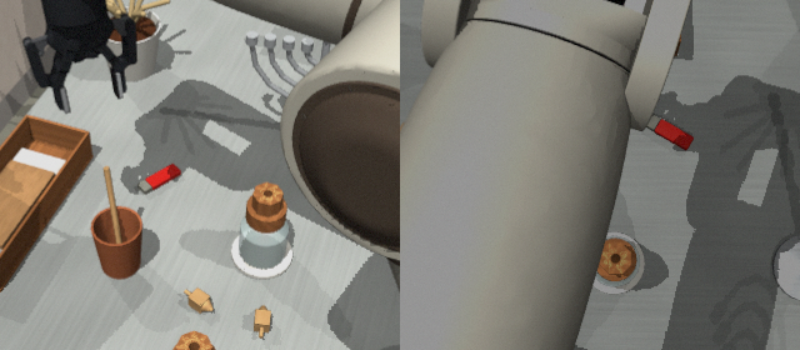

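The stick stands in the tumbler, leaning away (side view, top px ~(237,236)), and it's clear of the gripper. I'll level the tool and return to the jar.

Request:
arm_command(moves="0 0 0 0 0 -3 75;0 0 0 0 0 -3 75;0 0 0 0 0 -3 75;0 0 0 0 0 -3 75;-15 0 -0.4 0 0 0 80;-24 0 -0.5 0 0 0 80;-25 0 -0.6 0 0 0 80;-25 0 -0.6 0 0 0 80;-25 0 -0.6 0 0 0 80;-25 0 -0.6 0 0 0 80;-25 0 -0.6 0 0 0 80;-25 0 -0.6 0 0 0 80;-25 0 -0.6 0 0 0 80;-25 0 -0.6 0 0 0 80;-25 0 -0.6 0 0 0 80;-25 0 -0.5 0 0 0 80;-15 0 0 0 0 0 80;-8 0 0 0 0 0 80;0 0 0 0 0 0 80;0 0 0 0 0 0 80")

```text
time: 12.85
eef_pos: [0.4644, 0.1306, 0.273]
eef_rot: [-0.653, 0.653, -0.271, 0.271]
ft_force: [-0.6, -0.8, 0.3]
gripper_width: 0.0799
```

```bash
python3 -c "
from h import *
st([.465,.1300,.128])"
```

```text
t 12.85 p [0.4644 0.1306 0.273 ] f [-0.6089 -0.7528  0.3065] tq [ 0.1214 -0.0036 -0.056 ] w 0.07991470916880483 j [ 0.1146 -0.0523  1.5942 -0.0003  1.6    -0.6708]
tool y [-0.0002 -0.0003 -1.    ] yaw 44.99925489970317
shift mm [  0.8635 145.0434   0.0258]
```

Request:
arm_command(moves="0.8 15 0 0 0 0 80;0 20 0 0 0 0 80;0 20 0 0 0 0 80;0 20 0 0 0 0 80;0 20 0 0 0 0 80;0 20 0 0 0 0 80;0 15 0 0 0 0 70;0 10 0 0 0 0 65;0 5 0 0 0 0 60;0 0 0 0 0 0 55;0 0 0 0 0 0 50", squeeze=40)

```text
time: 13.95
eef_pos: [0.4649, 0.1303, 0.1288]
eef_rot: [0.653, -0.653, 0.27, -0.271]
ft_force: [-0.4, -0.0, -0.3]
gripper_width: 0.0499
```

```bash
python3 -c "
from h import *
st([.465,.1300,.128])
a=capture('side')[280:480,200:400]
cv2.imwrite('pics/g7.png',cv2.resize(a,None,fx=3,fy=3))"
```

```text
t 13.95 p [0.4649 0.1303 0.1288] f [-0.4347 -0.0226 -0.2945] tq [ 0.0133 -0.0508  0.0302] w 0.04989657704722115 j [ 0.1136  0.0289  1.8108 -0.0002  1.3011 -0.6716]
tool y [ 0.0007 -0.0001 -1.    ] yaw 44.99529151811348
shift mm [ 0.2545  0.8001 -0.1811]
```

View pics/g7.png

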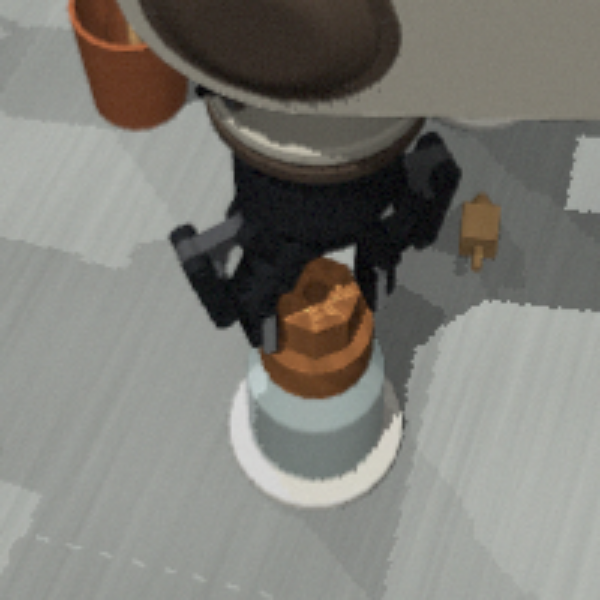

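The jaws straddle the knob squarely. Closing now.

Request:
arm_command(moves="0 0 0 0 0 0 44;0 0 0 0 0 0 40;0 0 0 0 0 0 34;0 0 0 0 0 0 34;0 0 0 0 0 0 34;0 0 0 0 0 0 34", squeeze=40)

```text
time: 14.6
eef_pos: [0.4649, 0.1305, 0.129]
eef_rot: [0.654, -0.653, 0.27, -0.271]
ft_force: [-0.9, 0.5, 7.0]
gripper_width: 0.0393
```

```bash
python3 -c "
from h import *
st([.465,.1300,.128])"
```

```text
t 14.6 p [0.4649 0.1305 0.129 ] f [-0.9481  0.4866  6.9807] tq [ 0.0165  0.151  -0.0203] w 0.0393032531854046 j [ 0.1139  0.0283  1.811  -0.0001  1.3009 -0.6715]
tool y [ 0.0013  0.0001 -1.    ] yaw 45.00612339606703
shift mm [ 0.3992  1.0298 -0.2811]
```

Gripped at 39 mm. I'll try anticlockwise first, 12° slowly.

Request:
arm_command(moves="0 0 0 0 -3 0 34;0 0 0 0 -3 0 34;0 0 0 0 -3 0 34;0 0 0 0 -3 0 34;0 0 0 0 0 0 34")

```text
time: 15.1
eef_pos: [0.4651, 0.1303, 0.1291]
eef_rot: [0.678, -0.678, 0.2, -0.201]
ft_force: [-1.3, -1.2, 7.8]
gripper_width: 0.0398
```

```bash
python3 -c "
from h import *
st()"
```

```text
t 15.1 p [0.4651 0.1303 0.1291] f [-1.338  -1.1771  7.7803] tq [-0.3296  0.0669 -1.5737] w 0.039780871350045995 j [ 0.1136  0.0284  1.8109 -0.0002  1.3008 -0.8819]
tool y [ 0.0015  0.     -1.    ] yaw 57.038743963134166
```

The torque climbed to −1.6 N m within 12° and the opening grew, so it is blocked anticlockwise. I'll go back and try clockwise.

Request:
arm_command(moves="0 0 0 0 3 0 34;0 0 0 0 3 0 34;0 0 0 0 3 0 34;0 0 0 0 3 0 34;0 0 0 0 3 0 34;0 0 0 0 3 0 34;0 0 0 0 3 0 34;0 0 0 0 3 0 34;0 0 0 0 0 0 34")

```text
time: 16.0
eef_pos: [0.4651, 0.1305, 0.1291]
eef_rot: [0.621, -0.621, 0.337, -0.339]
ft_force: [0.0, -0.5, 6.6]
gripper_width: 0.0391
```

```bash
python3 -c "
from h import *
st()"
```

```text
t 16.0 p [0.4651 0.1305 0.1291] f [ 0.0065 -0.5394  6.568 ] tq [-0.0183 -0.0384 -0.0684] w 0.03907441360554927 j [ 0.1139  0.0284  1.8109 -0.0002  1.3007 -0.46  ]
tool y [ 0.0017  0.     -1.    ] yaw 32.88924451067372
```

Clockwise it turns freely (−0.07 N m), so I'll continue to about 80°.

Request:
arm_command(moves="0 0 0 0 4 0 34;0 0 0 0 4 0 34;0 0 0 0 4 0 34;0 0 0 0 4 0 34;0 0 0 0 4 0 34;0 0 0 0 4 0 34;0 0 0 0 4 0 34;0 0 0 0 4 0 34;0 0 0 0 4 0 34;0 0 0 0 4 0 34;0 0 0 0 4 0 34;0 0 0 0 4 0 34;0 0 0 0 4 0 34;0 0 0 0 4 0 34;0 0 0 0 4 0 34;0 0 0 0 4 0 34;0 0 0 0 4 0 34;0 0 0 0 0 0 34")

```text
time: 17.8
eef_pos: [0.4654, 0.1305, 0.1291]
eef_rot: [-0.327, 0.325, -0.627, 0.628]
ft_force: [4.4, 0.1, 6.1]
gripper_width: 0.0392
```

```bash
python3 -c "
from h import *
st()
a=capture('side')[280:480,200:400]
cv2.imwrite('pics/g8.png',cv2.resize(a,None,fx=3,fy=3))"
```

```text
t 17.8 p [0.4654 0.1305 0.1291] f [4.3568 0.1091 6.0602] tq [ 0.0302 -0.7202 -0.0895] w 0.03921033375761804 j [ 0.1139  0.0285  1.8106 -0.0001  1.2999  0.7262]
tool y [ 0.0025  0.0002 -1.    ] yaw -35.08492557387224
```

View pics/g8.png

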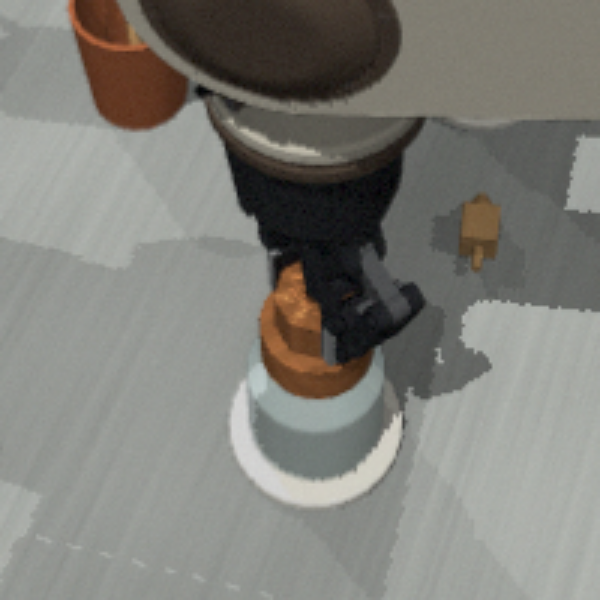

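The knob turned with the jaws, as the side view shows. I'll lift a little and check.

Request:
arm_command(moves="0 -2 0 0 0 0 34;0 -2 0 0 0 0 34;0 -2 0 0 0 0 34;0 -2 0 0 0 0 34;0 -2 0 0 0 0 34;0 0 0 0 0 0 34")

```text
time: 18.45
eef_pos: [0.4652, 0.1304, 0.1386]
eef_rot: [-0.328, 0.327, -0.627, 0.627]
ft_force: [5.1, -0.5, 0.1]
gripper_width: 0.0392
```

```bash
python3 -c "
from h import *
st()"
```

```text
t 18.45 p [0.4652 0.1304 0.1386] f [ 5.0929 -0.4744  0.0535] tq [ 0.0074 -1.0325  0.0213] w 0.03923862626937932 j [ 0.1139  0.0203  1.7987 -0.0002  1.3211  0.7229]
tool y [ 0.0016 -0.     -1.    ] yaw -34.89267416282361
```

It's free, with only a light sideways rub of 5 N. I'll nudge by 0.7 mm and keep lifting.

Request:
arm_command(moves="-0.4 -2 0.6 0 0 0 34;0 -4 0 0 0 0 34;0 -5 0 0 0 0 34;0 -6 0 0 0 0 34;0 -7 0 0 0 0 34;0 -8 0 0 0 0 34;0 -8 0 0 0 0 34;0 -8 0 0 0 0 34;0 -8 0 0 0 0 34;0 -8 0 0 0 0 34;0 -6 0 0 0 0 34;0 -3 0 0 0 0 34;0 0 0 0 0 0 34;0 0 0 0 0 0 34;0 0 0 0 0 0 34")

```text
time: 19.95
eef_pos: [0.4651, 0.1304, 0.2109]
eef_rot: [0.326, -0.327, 0.627, -0.627]
ft_force: [-0.8, 0.2, -1.5]
gripper_width: 0.0389
```

```bash
python3 -c "
from h import *
st()
for n in ['side','top']:
  cv2.imwrite('pics/g9%s.png'%n,capture(n))
cv2.imwrite('pics/g9.png',cv2.resize(cv2.imread('pics/g9side.png')[200:480,160:440],None,fx=2,fy=2))"
```

```text
t 19.95 p [0.4651 0.1304 0.2109] f [-0.7765  0.2255 -1.466 ] tq [ 0.0024 -0.0201  0.0293] w 0.03885874198975067 j [ 0.1137 -0.0275  1.6955 -0.0001  1.4742  0.7245]
tool y [-0.0007 -0.0001 -1.    ] yaw -34.996684857130596
```

View pics/g9.png

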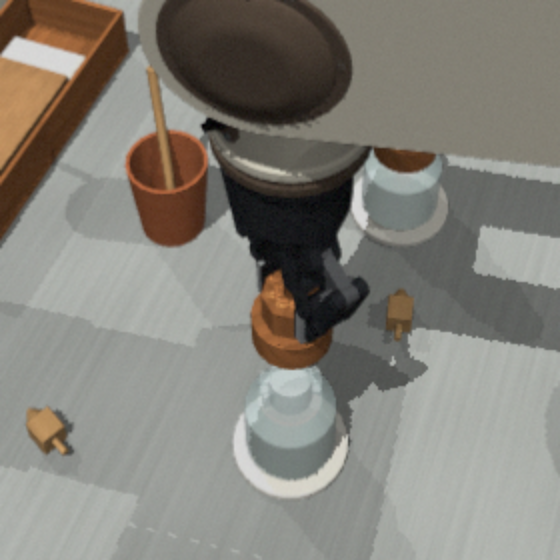

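View pics/g9top.png

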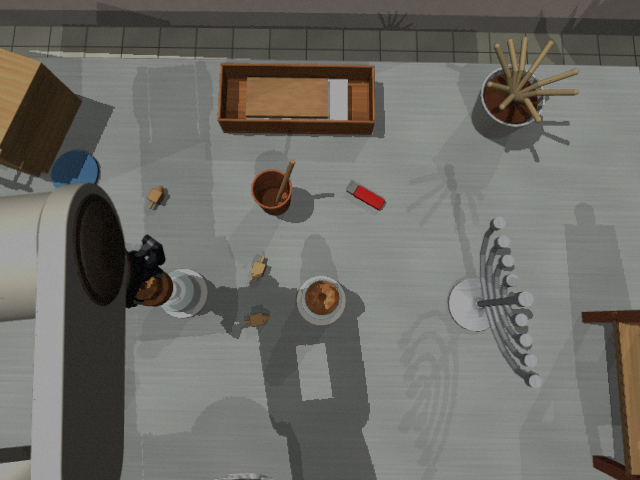

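View pics/g9side.png

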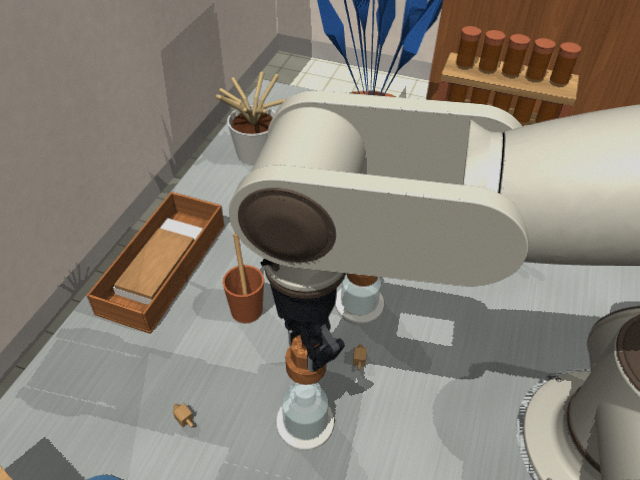

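The lid is in the jaws about 82 mm above its seat and the jar's neck is bare at side px (305,390). The stick stands in the tumbler at top px (283,180), and the menorah at (500,302) and other lid at (322,298) haven't moved. I'll hold a moment, check again and hand in.

Request:
arm_command(moves="0 0 0 0 0 0 34;0 0 0 0 0 0 34;0 0 0 0 0 0 34;0 0 0 0 0 0 34;0 0 0 0 0 0 34")

```text
time: 20.55
eef_pos: [0.4653, 0.1304, 0.2112]
eef_rot: [-0.327, 0.327, -0.627, 0.627]
ft_force: [-0.4, -0.3, -0.9]
gripper_width: 0.0396
```

```bash
python3 -c "
from h import *
st()
a=cv2.imread('pics/g9side.png'); b=capture('side'); print('diff px',(cv2.absdiff(a,b).max(2)>40).sum())
print(finish_job())"
```

```text
t 20.55 p [0.4653 0.1304 0.2112] f [-0.3702 -0.3431 -0.8652] tq [ 0.0098 -0.0148  0.054 ] w 0.03963699178445039 j [ 0.1137 -0.0278  1.695  -0.0001  1.4743  0.7245]
tool y [ 0.     -0.0001 -1.    ] yaw -34.99633902790386
diff px 157
the job is handed in; nothing more can be done
None
```

The job is done and handed in at about 20.6 s, well inside the 58 s limit.

- **Stick:** I pulled it out of the lid knob and stood it in the clay tumbler. The last pictures show it leaning against the rim, clear of the gripper.
- **Lid:** I tried anticlockwise first; it was blocked, with the torque rising to 1.6 N m within 12°. Clockwise it turned freely, so I turned it about 80° and lifted it straight off.
- **Final hold:** The gripper still holds the lid level, about 82 mm above where it sat. The fingers are about 39 to 40 mm apart on the 40 mm knob, and the 0.9 N downward force is about the lid's weight.
- **Rest of the scene:** In the last pictures the other jar is still shut, and the menorah and tumbler look unmoved.

The lid rubbed the jar sideways at about 5 N early in the lift; after a 0.7 mm nudge this was gone by the end of the lift. Comparing two pictures 0.6 s apart while holding showed 157 changed pixels out of about 307,000. I took this as image noise but did not check where they were. None of the final checks failed.

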